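# Run the type forme home in the proof press

### The job

Slide the wooden-framed type forme along the bed of the proof press, keeping it down on the bed, until it sits square against both the side rail and the end stop, so that its leading edge holds the switch lever in the end stop pressed in and the sprung catch in the bed has popped up behind it. Push it firmly home but do not ram it, and leave the stamps and the ink roller where they are.

Things in the scene. Friction and masses are not known exactly. Their poses are not given: they have to be found in the camera images.
- press: Fixed proof press. Origin on the table top, on the bed's centre line; x along the bed from its open end towards the end stop (the push direction), y left, z up. Steel bed: x -300 to +100, y -145 to +105 mm, flat top 20 mm above the table. Side rail: face at y = +70 mm, x -295 to +40, 14 mm thick, 18 mm high. At x 90 to 200 a parked cylinder, 86 mm high; its crank rises to 125 mm.
- forme: Loose wooden frame full of metal type, 100 mm (x) by 140 mm (y) by 24 mm high, 0.33 to 0.6 kg, too wide to grip; its lower leading (+x) edge is rounded by 5 mm. Origin in the centre of its underside; its x axis points roughly towards the end stop. Starts flat on the bed, turned up to 0.25 rad, short of the catch, off the rail. Slides with 1.5 to 4 N, up to 9 N if the fingers also drag it down.
- lever (a joint): Switch lever of the end stop, which was clamped by hand somewhere with its face at press x 0 to +35 mm (not measured: feel or see it): two 18 mm high blocks at y -74 to -30 and 26 to 72, lever on an upright pin between them, white 10 mm roller near y 0. 0 rad = free, roller 11.5 mm proud of the face; 0.47 = forme flush; switch makes at 0.33. Spring 1 to 3 N.
- catch (a joint): Catch in mid bed: steel ramp 14 mm wide, 32 mm long, rising in the push direction to 6 mm above the bed, hinge hidden 64 mm before its high end, sprung up with 0.6 to 1.5 N. 0 rad = up; about 0.1 = pressed flush with the bed by the forme above it. It sits on the end stop's carriage, its end face 102.5 mm before the stop's face, so it pops up only in the last 2.5 mm of travel.
- round_stamp: Round black stamp, 52 mm diameter, 71 mm high with a clear knob, standing on the table left of the press. Origin in the centre of its underside.
- square_stamp: Square black stamp, 50 by 50 mm, 71 mm high with a clear knob, standing on the table left of the press. Origin in the centre of its underside.
- brayer: Ink roller with wooden handle, about 160 mm long and 90 mm wide, 36 mm high, lying on a 6 mm thick black ink slab right of the press. Origin under its middle.
Things that resemble listed ones, but are neither listed nor needed, are in the scene too. Leave any orange or red look-alike of the forme alone.

How it is judged (in metres and radians):
At the end, for the whole second after the job is handed in: The forme lies still and flat on the bed (within 3 mm, 0.03 rad), the switch lever pressed in beyond 0.33 rad, the catch up behind it (below 0.03 rad), its centre at most 4 mm off the bed's centre line away from the rail (3 mm towards it), square to the bed within 0.04 rad (value of joint lever above 0.33 rad and value of joint catch below 0.03 rad and angle between the x axis of forme and the x axis of press, either way round below 0.04 rad and angle between forme's own z axis and vertical below 0.03 rad and linear speed of forme below 0.01 m/s and y of forme in the frame of press between -0.004 and 0.003 m and z of forme in the frame of press below 0.023 m); the robot touches nothing.
It fails at once if the forme is rammed: pushed by the fingers with over 40 N (contact force between the fingers and forme above 40 N).
It fails at once if the forme is lifted more than 12 mm off the bed (z of forme in the frame of press above 0.032 m).
It fails at once if the forme is tipped by more than 0.15 rad (angle between forme's own z axis and vertical above 0.15 rad).
It fails at once if a stamp or the ink roller is moved by more than 20 mm (distance of any of round_stamp, square_stamp, brayer from where it was at the start of the episode above 0.02 m).
It also fails if it takes over 64 s, if anything falls off the work surface, if the arm or the gripper's body presses on something with over 40 N, if the wrist force passes 120 N, or if a joint passes its speed limit or range.

### The arm

A 6-joint arm with a two-finger parallel gripper is mounted at the origin on the work surface. World frame = base frame: x ahead of the robot, y to its left, z up, the work surface at z = 0. Lengths are in mm, angles in degrees, forces in N, time in s.
With the tool pointing down it reaches from about 250 to 775 mm from the base axis. Payload 4 kg.
Tool frame: the origin (TCP) lies between the finger pads; the fingertips stand 25 mm ahead of it and the grasp point (between the pads) lies 6 mm ahead of it (r.finger_overhang is the distance from the TCP to the fingertips, in mm); x points along the fingers, y is the direction in which the jaws open and shut, and the axes are right-handed (so a half turn about x gives the same grasp; the last joint's range is limited). The gripper opens to 85 mm and grips with 20 to 120 N. Pads are 22 mm wide; open, the fingers measure 114 mm over their backs; the gripper's body (76 mm by 85 mm) begins 54 mm behind the grasp point. The pads swing forward as they close: fully open they stand 13 mm farther back than shut.
Start: joints at [-81.022, 4.996, 78.535, -0, 96.463, -5.907], TCP at [141.284, -531.56, 235.541] pointing down, gripper open.
Joint ranges: [-177.83, 177.83], [-43.37, 116.18], [15.69, 146.23], [-61.86, 241.86], [9.47, 152.12], [-147.06, 147.06]. Speed limits (degrees/s): [159.86, 159.86, 180, 180, 180, 180].

### API

Orientations are given as [roll, pitch, yaw] about the fixed x, y, z axes, in that order (R = Rz(yaw) Ry(pitch) Rx(roll)).
In Python, from workcell import r, sensors, camera, hand_in gives the robot as it stands. Calls block until the motion is done:
- r.move_pose(position, orientation): joint-space move of the TCP to a pose.
- r.movel(position, rot=None, v=150): straight line of the TCP; rot=None keeps the orientation; v is the mean speed in mm/s.
- r.move_j(angles): joint-space move.
- r.set_gripper(opening): opening from 0.0 (shut) to 1.0 (fully open); the grip force is fixed at half the most; returns when the fingers have stopped.
- r.dwell(seconds).
- r.ik(position, orientation): joint angles nearest the present ones, or None.
- sensors.observe(): the state.
- camera(name): name is "scene" or "top"; returns a dict with "image" (420x560x3 uint8, blue, green, red), "K" (3x3 intrinsics, pixels), "distortion" ([k1, k2, p1, p2, k3] as OpenCV has them; the pictures are not rectified), "origin" and "attitude" of the camera in the world. Camera axes: x right, y up, looking along -z (the intrinsics and any distortion apply to the point x, -y, -z); pixel columns grow to the right and rows downward; lengths in mm; the calibration is good to about 2 mm. A picture is of the moment at which its call begins. There is no depth.
A pose or a line that the arm cannot do raises r.Unreachable and nothing moves.
- hand_in(): hands the job in, once; it reports no verdict.
The state is a dict: "time_s": time; "joints": joint angles; "joint_vel": joint speeds; "effort": joint torques, N m; "eef_pos": TCP position; "eef_rot": TCP orientation; "wrist_force": force on the tool from outside, world axes, zero at the start; "wrist_torque": the same for the moment, N m; "width": opening from 0.0 (shut) to 1.0 (fully open).
Only numpy, scipy, OpenCV 4.12 (cv2) and the standard library are available. Lean on these libraries where they do the work, as an engineer would, in place of code of your own. Each camera call takes 0.05 s, during which the arm holds its last target.

## Working session

There is one attempt and no reset: what is moved stays moved. The work goes in short steps, each a Python script; the robot and the scene stay as the last script left them, time stands still between calls to the robot, and variables do not carry over. Pictures are saved under pics/ and viewed, and the job is handed in when it is done.

```bash
ls; mkdir -p pics; python3 - <<'E'
from workcell import r,sensors,camera
import cv2,pickle
d={}
for n in("scene","top"):
    c=camera(n);d[n]=c;cv2.imwrite(f"pics/{n}0.png",c["image"])
    print(n,c["K"],c["distortion"],c["origin"],c["attitude"])
pickle.dump(d,open("c0.pkl","wb"))
print(sensors.observe())
E
```

```text
pics
scene [[445.32329825   0.         279.003536  ]
 [  0.         445.32329825 213.54149423]
 [  0.           0.           1.        ]] [-0.05801561  0.          0.          0.          0.        ] [1414.66686239 -237.29285384  889.04575991] [45.50330671  0.39852336 74.78390909]
top [[397.23241211   0.         282.91469927]
 [  0.         397.23241211 204.37996008]
 [  0.           0.           1.        ]] [-0.11482311  0.          0.          0.          0.        ] [ 482.40734818  -16.77732181 1148.97071282] [  5.21877226  -0.25452139 -88.87820784]
{'time_s': 0.1, 'joints': array([-8.10219102e+01,  5.03705779e+00,  7.86171621e+01, -1.36386013e-03,
        9.64626363e+01, -5.90551229e+00]), 'joint_vel': array([-0.05058916, -0.10186151, -0.06766025, -0.00705712,  0.02913017,
       -0.02715053]), 'effort': array([ 2.28708479e-03, -3.53011644e+01, -3.14220357e+01,  6.16248326e-05,
        7.89470854e-03, -1.01946415e-05]), 'eef_pos': array([ 141.20533449, -531.10730156,  234.42580154]), 'eef_rot': array([-95.24092483,  89.88313587,  99.64252509]), 'wrist_force': array([-0.11623384,  0.20316642, -0.40000197]), 'wrist_torque': array([ 0.0317091 ,  0.01567917, -0.02622104]), 'width': 1.003036977037494}
```

View pics/scene0.png

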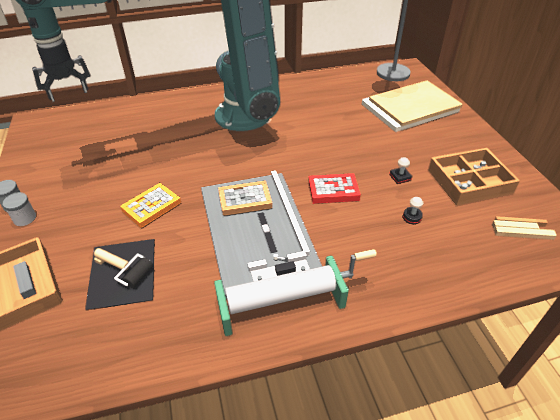

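View pics/top0.png

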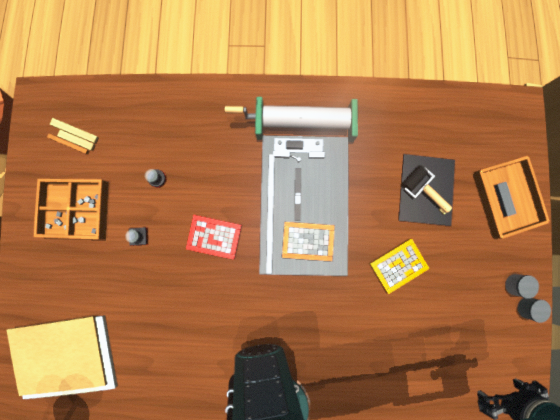

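The top view holds three frames of type: the wooden one on the grey bed at (308,241), a red one on the table at (213,237) and an orange-yellow one on the table at (400,266). The box at (512,197) and the tray at (69,209) also look vaguely similar. The forme is the one on the bed at (308,241). I'll check it in a crop.

```bash
cat > h.py <<'E'
import numpy as np,cv2,pickle
from scipy.spatial.transform import Rotation as R
def rays(c,uv):
    uv=np.asarray(uv,float).reshape(-1,1,2)
    p=cv2.undistortPoints(uv,c["K"],np.array(c["distortion"])).reshape(-1,2)
    d=np.c_[p[:,0],-p[:,1],-np.ones(len(p))]
    A=np.array(c["attitude"])
    M=R.from_euler("xyz",A,degrees=True).as_matrix()
    return np.array(c["origin"]),d@M.T
def plane(c,uv,z):
    o,d=rays(c,uv); t=(z-o[2])/d[:,2]
    return (o+d*t[:,None])[:,:2]
def proj(c,P):
    M=R.from_euler("xyz",c["attitude"],degrees=True).as_matrix()
    q=(np.asarray(P,float).reshape(-1,3)-c["origin"])@M; q=q*[1,-1,-1]
    return cv2.projectPoints(q.reshape(-1,1,3),np.zeros(3),np.zeros(3),c["K"],np.array(c["distortion"]))[0].reshape(-1,2)
def tri(c1,u1,c2,u2):
    o1,d1=rays(c1,u1);o2,d2=rays(c2,u2);d1=d1[0];d2=d2[0]
    s=np.linalg.lstsq(np.c_[d1,-d2],o2-o1,rcond=None)[0]
    a=o1+s[0]*d1;b=o2+s[1]*d2
    return (a+b)/2,np.linalg.norm(a-b)
E
python3 - <<'E'
import pickle,cv2
d=pickle.load(open("c0.pkl","rb"))
a=d["top"]["image"][85:285,240:380];cv2.imwrite("pics/t1.png",cv2.resize(a,None,fx=3,fy=3,interpolation=cv2.INTER_CUBIC)[:600])
a=d["scene"]["image"][165:315,195:355];cv2.imwrite("pics/s1.png",cv2.resize(a,None,fx=4,fy=4,interpolation=cv2.INTER_CUBIC))
E
```

```text
(no output)
```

View pics/t1.png

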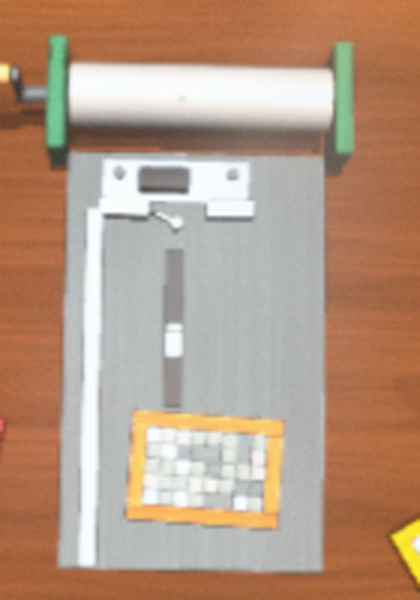

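View pics/s1.png

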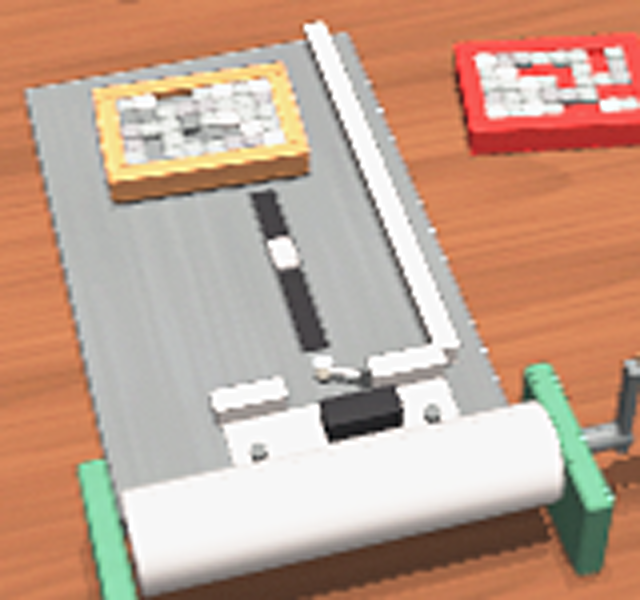

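The crops confirm that the forme is the natural-wood frame with metal type lying on the bed. It is slightly turned and centred near crop pixel (205,468). The white ramp of the catch is at crop (173,340), the stop's face blocks are at (125,208) and (230,210), and the roller is at (177,222). Next I'll measure them.

```bash
cat > meas.py <<'E'
from h import *
def forme_mask(im,roi):
    h=cv2.cvtColor(im,cv2.COLOR_BGR2HSV)
    m=((h[...,0]>=8)&(h[...,0]<=24)&(h[...,1]>90)&(h[...,2]>150)).astype(np.uint8)*255
    z=np.zeros_like(m);x0,y0,x1,y1=roi;z[y0:y1,x0:x1]=m[y0:y1,x0:x1]
    return z
def quad(m):
    cs=max(cv2.findContours(m,cv2.RETR_EXTERNAL,cv2.CHAIN_APPROX_NONE)[0],key=cv2.contourArea)
    h=cv2.convexHull(cs)
    for e in np.arange(1,12,.5):
        a=cv2.approxPolyDP(h,e,True)
        if len(a)==4:return a.reshape(-1,2).astype(float),cv2.contourArea(h)
    return h.reshape(-1,2).astype(float),0
E
python3 - <<'E'
from meas import *
d=pickle.load(open("c0.pkl","rb"));t=d["top"];s=d["scene"]
m=forme_mask(t["image"],(265,140,345,274));q,a=quad(m);print(q,a)
P=plane(t,q,44);print(P);print(np.linalg.norm(P-np.roll(P,1,0),axis=1))
m=forme_mask(s["image"],(210,175,275,222));q2,a=quad(m);print("scene",q2,a)
hs=cv2.cvtColor(t["image"],cv2.COLOR_BGR2HSV)
bed=((hs[...,1]<60)&(hs[...,2]>90)).astype(np.uint8)*255
bed[:, :255]=0;bed[:,352:]=0;bed[:133]=0;bed[280:]=0
# edges per row
L=[];Rr=[]
for v in range(150,270,4):
    u=np.where(bed[v])[0]; L.append((u[0]-.5,v));Rr.append((u[-1]+.5,v))
B=[]
for u in range(275,340,4):
    v=np.where(bed[:,u])[0]; B.append((u,v[-1]+.5))
for n,e in(("L",L),("R",Rr),("B",B)):
    p=plane(t,e,20);f=cv2.fitLine(p.astype(np.float32),cv2.DIST_HUBER,0,.01,.01).ravel();print(n,f,np.degrees(np.arctan2(f[1],f[0])))
# white
w=((hs[...,1]<25)&(hs[...,2]>215)).astype(np.uint8)*255
w[:, :255]=0;w[:,352:]=0;w[:136]=0;w[280:]=0
n,l,st,ce=cv2.connectedComponentsWithStats(w)
print(st[1:][st[1:,4]>8])
big=cv2.resize(t["image"][130:175,262:332],None,fx=11,fy=11,interpolation=cv2.INTER_CUBIC);cv2.imwrite("pics/t2.png",big)
big=cv2.resize(s["image"][225:285,240:320],None,fx=9,fy=9,interpolation=cv2.INTER_CUBIC);cv2.imwrite("pics/s2.png",big)
E
```

```text
[[284. 223.]
 [333. 225.]
 [331. 260.]
 [282. 257.]] 1788.5
[[ 531.46208266  -23.74630349]
 [ 528.49163984 -160.43073278]
 [ 431.37477474 -155.92515118]
 [ 437.26723417  -20.040737  ]]
[ 94.26770765 136.71670249  97.22132355 136.01211378]
scene [[265. 181.]
 [271. 204.]
 [223. 214.]
 [219. 187.]] 1356.5
L [9.9999899e-01 1.4293388e-03 5.7722284e+02 4.4254486e+01] 0.081895106
R [ 9.9998730e-01  5.0354348e-03  5.8079675e+02 -2.0496169e+02] 0.28851038
B [ 3.6016188e-03  9.9999350e-01  3.8720016e+02 -9.1691490e+01] 89.79364
[[ 266  138   59  136 1272]
 [ 293  156    8    5   18]
 [ 295  193    6   11   59]
 [ 288  227   31   27  546]
 [ 319  230   10   15   79]
 [ 318  250    9    5   38]]
```

View pics/t2.png

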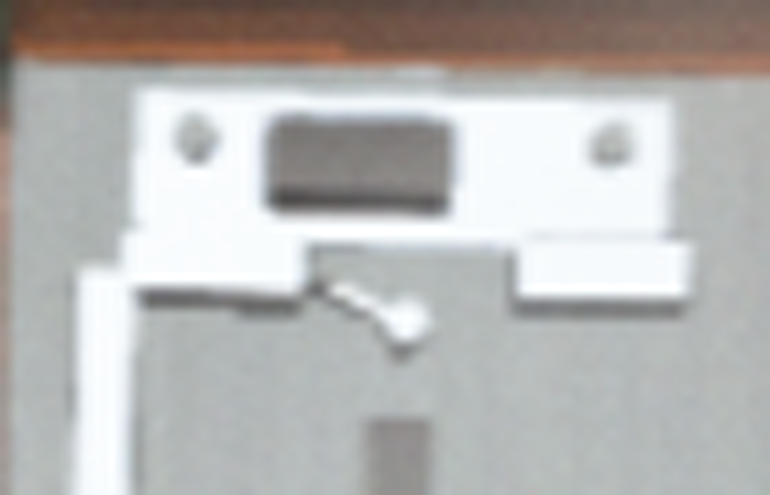

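View pics/s2.png

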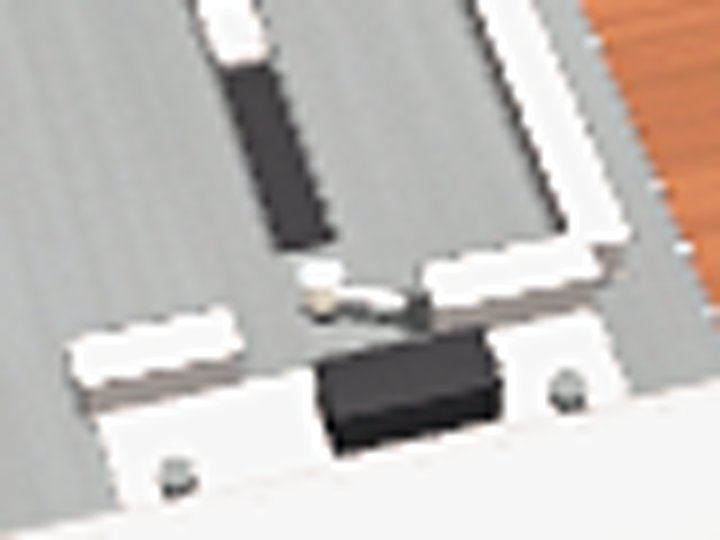

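```bash
python3 - <<'E'
from meas import *
from workcell import r
d=pickle.load(open("c0.pkl","rb"));t=d["top"];s=d["scene"]
f=lambda x,y:((x+.5)/11-.5+262,(y+.5)/11-.5+130)
g=lambda x,y:((x+.5)/9-.5+240,(y+.5)/9-.5+225)
for n,p,z in(("L blk front L",(140,290),38),("L blk front R",(302,292),38),("R blk front L",(516,298),38),("R blk fr R",(690,299),38),("roller",(405,322),36),("rail face hi",(131,310),38),("rail face lo",(128,490),38),("rail end",(100,268),38)):
    print(n,plane(t,[f(*p)],z))
for n,p,q in(("Rblk front R",(690,299),(70,346)),("Rblk front L",(516,298),(222,312)),("Lblk front R",(302,292),(424,264)),("rollertop",(405,322),(322,272)),("railtop end outer",(78,268),(628,235))):
    print(n,tri(t,f(*p),s,g(*q)))
# forme top height: corners (nearest of scene quad are top edge?) 
T=[(284,223),(282,257),(331,260)];S=[(271-.5,196.5),(265,181),(219,187)]
for a,b in zip(T,S):print("forme",tri(t,a,s,b))
print(r.finger_overhang)
im=s["image"][170:225,205:285];cv2.imwrite("pics/s3.png",cv2.resize(im,None,fx=10,fy=10,interpolation=cv2.INTER_CUBIC))
E
```

```text
L blk front L [[721.91041824   7.56695192]]
L blk front R [[722.24001508 -34.33432446]]
R blk front L [[721.85873174 -89.74138238]]
R blk fr R [[ 722.62921482 -134.87449752]]
roller [[715.32611313 -61.17904409]]
rail face hi [[716.59782193   9.77624796]]
rail face lo [[669.46471353   9.49832987]]
rail end [[727.50624198  18.04570679]]
Rblk front R (array([ 722.76212839, -135.41385315,   36.9768255 ]), np.float64(0.8775820620430933))
Rblk front L (array([721.88977095, -91.35044614,  36.29451059]), np.float64(3.068422976912382))
Lblk front R (array([721.95765636, -34.74321014,  38.81143378]), np.float64(0.8696406465865756))
rollertop (array([715.10912472, -61.89556029,  36.20642334]), np.float64(1.4905220359371596))
railtop end outer (array([727.06435818,  23.14505087,  38.77768269]), np.float64(1.1695259208222764))
forme (array([530.27986269, -25.27036901,  61.9926373 ]), np.float64(3.3636496926538517))
forme (array([437.11358797, -20.11002973,  40.57712034]), np.float64(0.12154034726864148))
forme (array([ 431.42518718, -155.72581859,   44.48926448]), np.float64(0.2785654421752005))
25.0
```

View pics/s3.png

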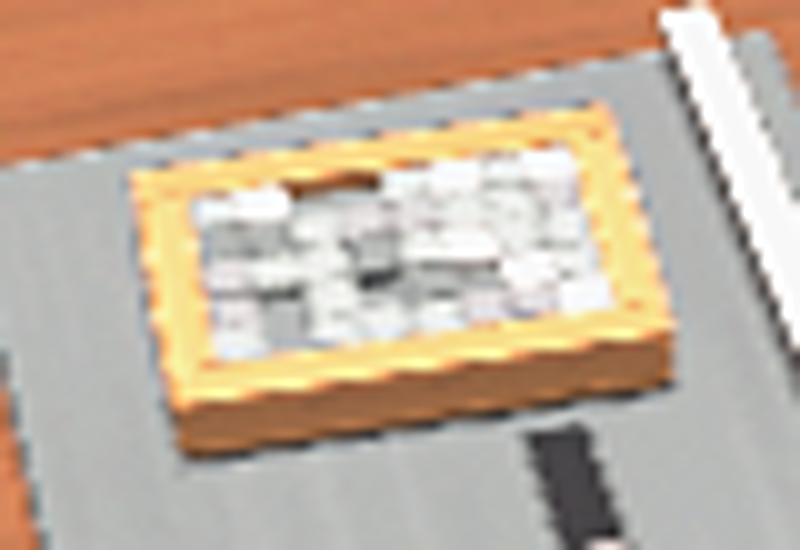

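Press origin is about (687,-60.4) with yaw about 0.2°. The stop's face is at x≈722 (press +35) and the rail face at y≈9.6. The forme's centre is about (482,-90), its yaw about -2.3° and its top at z≈43. My plan is to push it sideways against the rail with two half-open fingers, then forward with open fingers. Before pushing, I'll touch the bed to find the fingertip height.

```bash
python3 - <<'E'
from workcell import r,sensors
import numpy as np
r.set_gripper(0.55)
print(sensors.observe()["width"],sensors.observe()["time_s"])
for o in([0,90,90],[0,90,-90]):print(o,r.ik([482,-190,110],o))
for o in([0,90,0],[0,90,180]):print(o,r.ik([560,-60,110],o),r.ik([620,-60,50],o))
qs=[(np.abs(np.array(q)[5]),o) for o in([0,90,90],[0,90,-90]) if (q:=r.ik([482,-190,110],o)) is not None]
o=min(qs)[1];print(o)
r.move_pose([482,-190,110],o)
r.movel([482,-190,60],v=100)
r.dwell(.3);s=sensors.observe();f0=s["wrist_force"];print(s["time_s"],s["eef_pos"],f0)
z=60
while z>38:
    z-=1.5;r.movel([482,-190,z],v=40);s=sensors.observe();df=s["wrist_force"]-f0
    if df[2]>3:break
print(z,s["eef_pos"],df,s["time_s"])
E
```

```text
0.5538392855303202 0.5667
[0, 90, 90] None
[0, 90, -90] [-2.77857619e+01  4.37105916e+00  9.36784283e+01 -2.54444375e-14
  8.19505125e+01 -2.77857619e+01]
[0, 90, 0] [ -11.88325084    9.96328858   87.43614424    0.           82.60056718
 -101.88325084] [ -10.7409594    19.93747553   82.267847      0.           77.79467748
 -100.7409594 ]
[0, 90, 180] [-1.18832508e+01  9.96328858e+00  8.74361442e+01 -2.54444375e-14
  8.26005672e+01  7.81167492e+01] [-1.07409594e+01  1.99374755e+01  8.22678470e+01 -2.54444375e-14
  7.77946775e+01  7.92590406e+01]
[0, 90, -90]
3.325 [ 482.43411616 -190.1973538    60.72209678] [-0.20847514  0.18765703 -0.26333338]
37.5 [ 481.9024336  -189.96651944   37.35735299] [ 0.21229985 -0.44056691  0.43134715] 7.075
```

```bash
python3 - <<'E'
from workcell import r,sensors
f0=sensors.observe()["wrist_force"];z=37.5
while z>28:
    z-=1;r.movel([482,-190,z],v=40);s=sensors.observe();df=s["wrist_force"]-f0
    if df[2]>2.5:break
print(z,s["eef_pos"],df,s["time_s"])
r.movel([482,-190,z+7],v=60);r.dwell(.2)
s=sensors.observe();print(s["eef_pos"],s["wrist_force"],s["time_s"])
E
```

```text
27.5 [ 481.95013542 -189.96021295   27.41874821] [0.15399322 0.80255063 0.05372934] 9.575
[ 481.93198522 -189.96751481   34.46061081] [-0.18967309 -0.38984903  0.38859677] 10.0417
```

No contact yet at TCP z 27.5, so I'll look.

```bash
python3 - <<'E'
from workcell import r,sensors,camera
import cv2,numpy as np,pickle
c=camera("scene");t=camera("top");pickle.dump({"scene":c,"top":t},open("c1.pkl","wb"))
a=cv2.resize(c["image"][110:240,160:320],None,fx=4,fy=4,interpolation=cv2.INTER_CUBIC)
cv2.imwrite("pics/s4.png",a)
b=cv2.resize(t["image"][190:290,270:400],None,fx=5,fy=5,interpolation=cv2.INTER_CUBIC)
cv2.imwrite("pics/t4.png",b)
E
```

```text
(no output)
```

View pics/s4.png

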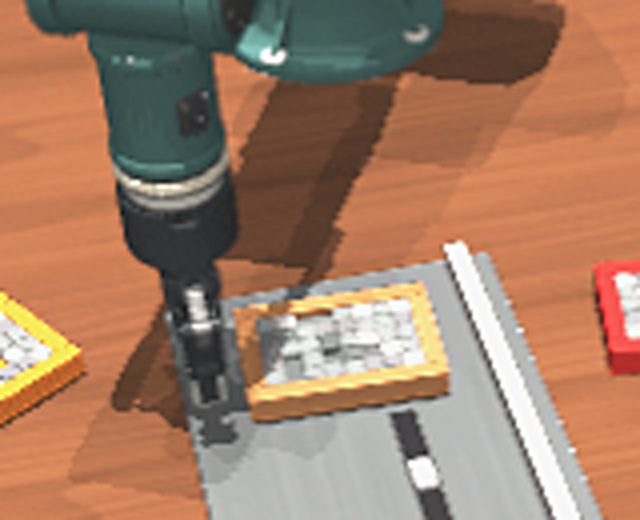

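View pics/t4.png

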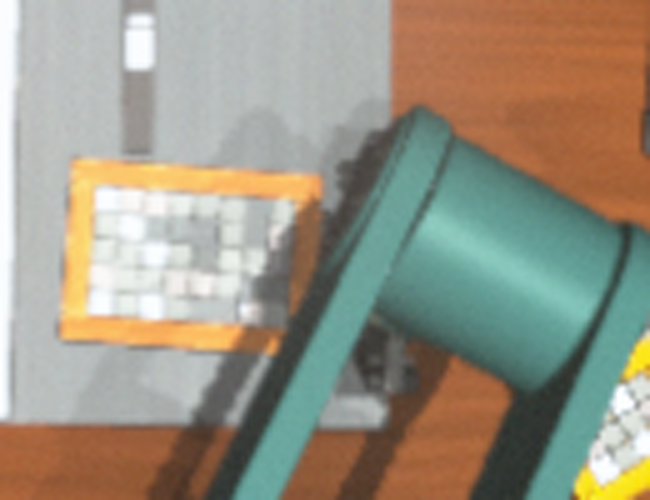

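```bash
python3 - <<'E'
from h import *
d=pickle.load(open("c1.pkl","rb"));c=d["scene"]
u=lambda x,y:((x+.5)/4-.5+160,(y+.5)/4-.5+110)
for p in((200,405),(222,402),(190,378),(238,375)):
    o,v=rays(c,[u(*p)]);v=v[0];s=(-190-o[1])/v[1];print(p,u(*p),o+s*v)
for X in(505,515,525):
  for z in(20,25,30):print(X,z,proj(c,[[X,-190,z]])[0])
a=cv2.resize(c["image"][170:230,190:260],None,fx=10,fy=10,interpolation=cv2.INTER_CUBIC)
cv2.imwrite("pics/s5.png",a)
E
```

```text
(200, 405) (209.625, 210.875) [ 365.04365536 -190.         -104.75055892]
(222, 402) (215.125, 210.125) [ 651.33305404 -190.          165.38564712]
(190, 378) (207.125, 204.125) [ 258.15739299 -190.         -171.90113097]
(238, 375) (219.125, 203.375) [ 799.72999097 -190.          321.21039941]
505 20 [212.178035   212.44140151]
505 25 [211.97756838 211.16071774]
505 30 [211.77603753 209.87281109]
515 20 [212.74715376 214.86000233]
515 25 [212.54704718 213.57897962]
515 30 [212.34587074 212.29068417]
525 20 [213.32291552 217.30579047]
525 25 [213.12319418 216.02451645]
525 30 [212.92239742 214.73591974]
```

View pics/s5.png

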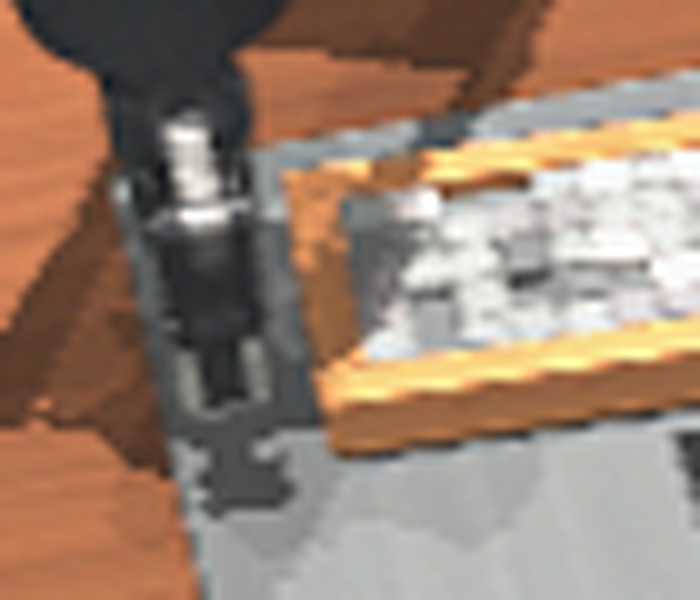

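```bash
python3 - <<'E'
from workcell import r,sensors
f0=sensors.observe()["wrist_force"];
r.movel([482,-190,28],v=80);z=28
while z>17:
    z-=1;r.movel([482,-190,z],v=40);s=sensors.observe();df=s["wrist_force"]-f0
    print(z,df.round(2),s["eef_pos"].round(1))
    if df[2]>2.5:break
print(s["time_s"])
E
```

```text
27 [-0.94 -0.3   0.41] [ 482.  -190.    26.9]
26 [-0.23 -1.7   0.87] [ 482. -190.   26.]
25 [-0.54 -0.35  0.5 ] [ 481.9 -190.    24.9]
24 [-0.8  -1.46  0.92] [ 481.9 -190.    23.9]
23 [-0.74 -0.96  1.12] [ 481.9 -190.    22.9]
22 [ 0.14 -0.28  0.28] [ 481.9 -190.    21.9]
21 [-2.93 -0.14  5.79] [ 482.1 -190.1   21.7]
12.1417
```

```bash
python3 - <<'E'
from workcell import r,sensors,camera
import numpy as np,cv2,pickle
O=[0,90,-89.8]
r.movel([482,-190,28],rot=O,v=60);r.dwell(.2)
f0=sensors.observe()["wrist_force"]
y=-178
r.movel([482,y,28],rot=O,v=60)
log=[]
while y<-135:
    y+=3 if y<-150 else 1
    r.movel([482,y,28],rot=O,v=40);s=sensors.observe();df=s["wrist_force"]-f0
    log.append((y,*df.round(1),round(s["eef_pos"][1],1)))
    if df[1]<-9 or np.linalg.norm(df)>20:break
for l in log:print(l)
print(s["time_s"])
c=camera("scene");cv2.imwrite("pics/s6.png",cv2.resize(c["image"][160:300,190:330],None,fx=4,fy=4,interpolation=cv2.INTER_CUBIC))
E
```

```text
(-175, np.float64(-0.6), np.float64(0.0), np.float64(-1.6), np.float64(-174.9))
(-172, np.float64(0.1), np.float64(-1.4), np.float64(-0.5), np.float64(-172.0))
(-169, np.float64(0.5), np.float64(-0.8), np.float64(-0.3), np.float64(-168.8))
(-166, np.float64(1.0), np.float64(-0.4), np.float64(0.0), np.float64(-165.8))
(-163, np.float64(1.2), np.float64(-0.9), np.float64(0.0), np.float64(-162.7))
(-160, np.float64(0.9), np.float64(-0.3), np.float64(0.5), np.float64(-159.7))
(-157, np.float64(-0.0), np.float64(-0.6), np.float64(0.7), np.float64(-156.7))
(-154, np.float64(0.0), np.float64(-0.7), np.float64(-0.9), np.float64(-153.6))
(-151, np.float64(-0.0), np.float64(-1.0), np.float64(-0.9), np.float64(-150.6))
(-148, np.float64(0.0), np.float64(0.6), np.float64(-1.0), np.float64(-147.6))
(-147, np.float64(-0.1), np.float64(-1.3), np.float64(-0.4), np.float64(-147.0))
(-146, np.float64(-0.0), np.float64(-1.5), np.float64(-2.1), np.float64(-146.0))
(-145, np.float64(0.2), np.float64(-0.6), np.float64(-1.5), np.float64(-144.9))
(-144, np.float64(0.2), np.float64(-1.0), np.float64(-0.3), np.float64(-143.8))
(-143, np.float64(-0.9), np.float64(-2.7), np.float64(-0.8), np.float64(-143.1))
(-142, np.float64(0.6), np.float64(-5.8), np.float64(-1.8), np.float64(-143.1))
(-141, np.float64(-0.6), np.float64(-7.8), np.float64(-1.1), np.float64(-143.1))
(-140, np.float64(-0.9), np.float64(-10.1), np.float64(-1.6), np.float64(-143.0))
17.4583
```

View pics/s6.png

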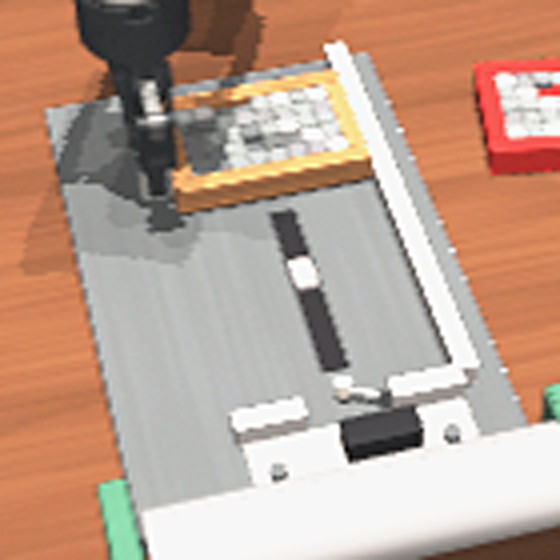

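The forme is now flush along the rail at crop (355,130), its edges are parallel to it, and the force rose cleanly at y=-143. Next I go behind it and push forward.

```bash
python3 - <<'E'
from workcell import r,sensors,camera
import numpy as np,cv2,pickle
r.movel([482,-160,28],v=120)
r.movel([482,-170,95],v=200)
O=[0,90,0.2]
r.move_pose([392,-61.5,95],O)
r.movel([400,-61.5,28],rot=O,v=150);r.dwell(.2)
f0=sensors.observe()["wrist_force"];np.save("f0.npy",f0)
print(sensors.observe()["time_s"])
x=400
while x<590:
    x=min(x+19,590);y=-61.5+(x-400)*(2.0/210)
    r.movel([x,y,28],rot=O,v=50);s=sensors.observe();df=s["wrist_force"]-f0
    print(x,df.round(1),s["eef_pos"].round(1))
    if np.linalg.norm(df)>15:break
print(s["time_s"])
d={n:camera(n) for n in("scene","top")};pickle.dump(d,open("c2.pkl","wb"))
cv2.imwrite("pics/s7.png",cv2.resize(d["scene"]["image"][160:300,190:330],None,fx=4,fy=4,interpolation=cv2.INTER_CUBIC))
E
```

```text
20.4
419 [-0.4 -1.   0.1] [419.4 -61.2  27.9]
438 [-0.4 -1.2 -0.7] [438.7 -61.2  28.1]
457 [-1.  -0.9 -0.9] [457.7 -61.   28.1]
476 [ 1.1 -1.   0.4] [476.7 -60.8  28.1]
495 [ 0.4 -1.4 -1. ] [495.8 -60.6  28.1]
514 [ 0.1 -0.4 -0.3] [514.8 -60.4  28.1]
533 [ 0.7 -2.5  0.3] [533.7 -60.2  28.1]
552 [ 0.1 -1.3 -0.7] [552.7 -60.1  28.1]
571 [ 0.6 -2.1 -0.9] [571.7 -59.8  28.1]
590 [-0.9 -1.2 -0.4] [590.7 -59.7  28. ]
25.7333
```

View pics/s7.png

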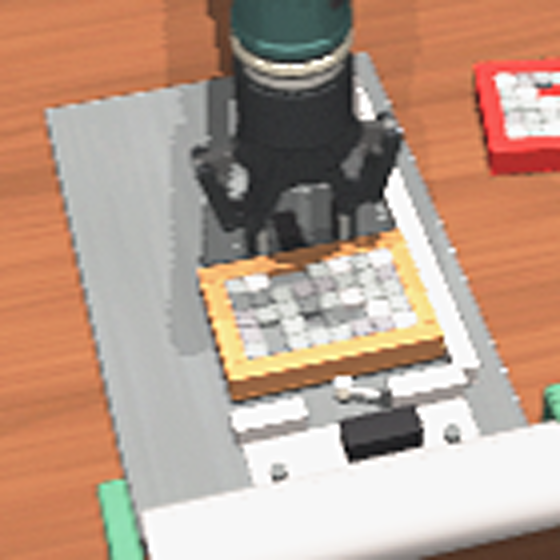

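The forme is still square and on the rail, and its leading edge is just reaching the roller at crop (345,385). I'll close the rest in 1 mm steps and stop on force.

```bash
python3 - <<'E'
from workcell import r,sensors,camera
import numpy as np,cv2,pickle
O=[0,90,0.2];f0=np.load("f0.npy");x=590
while x<622:
    x+=1.;y=-59.7
    r.movel([x,y,28],rot=O,v=30);s=sensors.observe();df=s["wrist_force"]-f0
    print(x,df.round(1),s["eef_pos"].round(1))
    if df[0]<-13 or np.linalg.norm(df)>22:break
r.dwell(.2);s=sensors.observe();print((s["wrist_force"]-f0).round(1),s["eef_pos"],s["time_s"])
d={n:camera(n) for n in("scene","top")};pickle.dump(d,open("c3.pkl","wb"))
cv2.imwrite("pics/s8.png",cv2.resize(d["scene"]["image"][200:300,230:330],None,fx=6,fy=6,interpolation=cv2.INTER_CUBIC))
E
```

```text
591.0 [ 0.7 -0.5  0.5] [591.1 -59.7  28.1]
592.0 [-2.3 -1.2  0.8] [591.7 -59.7  28. ]
593.0 [-2.4 -0.9  2.4] [592.6 -59.7  27.9]
594.0 [-2.3 -1.9  0.2] [594.  -59.7  27.9]
595.0 [-2.4 -1.5 -1. ] [595.2 -59.7  27.9]
596.0 [-1.3 -1.4  0.2] [596.1 -59.7  27.9]
597.0 [-2.2 -0.7  0.6] [597.1 -59.7  27.9]
598.0 [-2.5 -1.1 -0.1] [598.1 -59.7  27.9]
599.0 [-0.8 -1.3  0.3] [599.  -59.7  27.9]
600.0 [-4.7 -2.   2.1] [599.4 -59.7  27.9]
601.0 [-5.1 -2.   2.3] [600.5 -59.9  27.9]
602.0 [-5.6 -1.5  1.4] [601.5 -60.   27.9]
603.0 [-5.2 -2.1  2.1] [602.4 -60.   27.9]
604.0 [-5.6 -3.1  1.7] [603.5 -60.1  27.9]
605.0 [-5.  -1.8  2. ] [604.4 -60.1  27.9]
606.0 [-5.4 -2.9  2.2] [605.3 -60.2  27.9]
607.0 [-5.8 -2.5  1.9] [606.3 -60.2  27.9]
608.0 [-5.2 -2.6  2. ] [607.2 -60.2  27.9]
609.0 [-4.7 -2.8  0.8] [608.6 -60.2  27.9]
610.0 [-6.2 -4.1  2.1] [609.4 -60.1  27.9]
611.0 [-5.8 -2.6  2.2] [610.2 -60.2  27.9]
612.0 [-7.8 -2.7  3. ] [610.4 -60.3  27.9]
613.0 [-10.5  -4.1   5.8] [610.5 -60.3  27.9]
614.0 [-14.7  -2.1   7.2] [610.4 -60.2  27.9]
[-13.6  -3.4   8.4] [610.44287846 -60.24792573  27.90993548] 32.0333
```

View pics/s8.png

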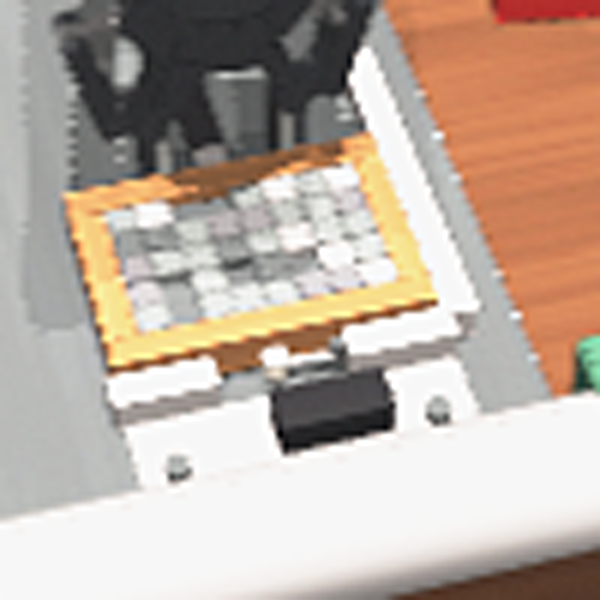

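The forme stalled at 610.4 (predicted about 609) at 14 N and is flush on both blocks at crop (165,385) and (400,335). I'll back off and inspect the catch.

```bash
python3 - <<'E'
from workcell import r,sensors,camera
import numpy as np,cv2,pickle
O=[0,90,0.2]
r.movel([600,-60.2,28],rot=O,v=40);r.movel([560,-61,28],rot=O,v=100)
r.movel([500,-61,120],rot=O,v=200);r.move_pose([330,-200,200],O)
print(sensors.observe()["time_s"])
d={n:camera(n) for n in("scene","top")};pickle.dump(d,open("c4.pkl","wb"))
cv2.imwrite("pics/s9.png",cv2.resize(d["scene"]["image"][200:290,230:330],None,fx=6,fy=6,interpolation=cv2.INTER_CUBIC))
cv2.imwrite("pics/t9.png",cv2.resize(d["top"]["image"][130:230,255:355],None,fx=6,fy=6,interpolation=cv2.INTER_CUBIC))
E
```

```text
34.8083
```

View pics/s9.png

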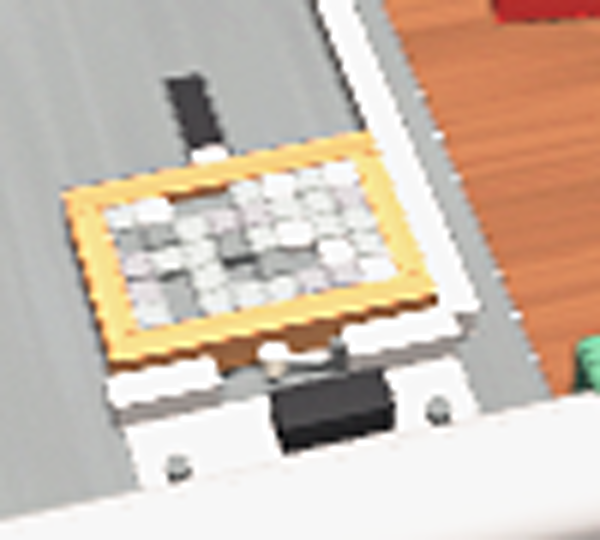

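View pics/t9.png

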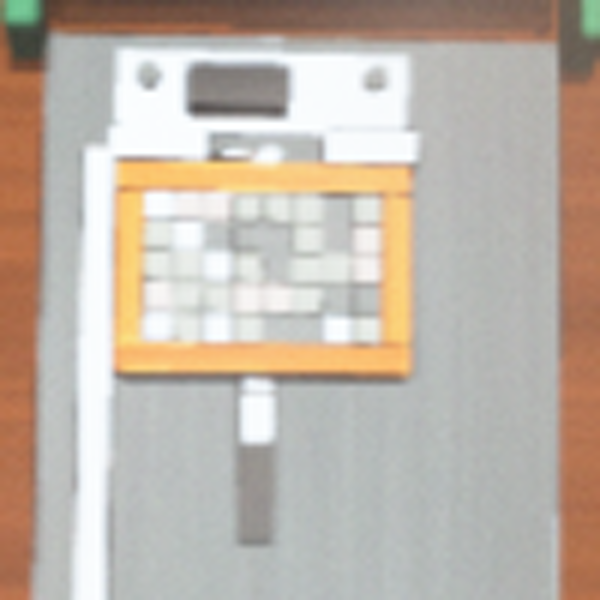

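The forme is square, flush on the rail and both blocks, and the roller is pushed back. The catch ramp shows fully behind it, at top crop (257,378–444). Next I'll test whether the catch is up by comparing its pixels with the first picture, where it was known to be up, and measure the final pose.

```bash
python3 - <<'E'
from meas import *
d0=pickle.load(open("c0.pkl","rb"));d=pickle.load(open("c4.pkl","rb"));t=d["top"]
m=forme_mask(t["image"],(265,152,345,205));q,a=quad(m);P=plane(t,q,44);print(P,P.mean(0))
E=np.diff(np.r_[P,P[:1]],axis=0);print([np.degrees(np.arctan2(e[1],e[0])).round(2) for e in E])
out=[]
for n,(x0,y0,x1,y1) in(("top",(288,186,308,210)),("scene",(250,212,280,234))):
    A=d0[n]["image"][y0:y1,x0:x1];B=d[n]["image"][y0:y1,x0:x1]
    print(n,cv2.cvtColor(cv2.absdiff(A,B),cv2.COLOR_BGR2GRAY).max(1))
    k=lambda i:cv2.resize(i,(380,int(380*(y1-y0)/(x1-x0))),interpolation=cv2.INTER_NEAREST)
    im=np.hstack([k(A),k(B)]);cv2.imwrite(f"pics/cmp_{n}.png",im)
E
```

```text
[[ 717.57451611 -130.64844769]
 [ 620.47729632 -128.6763047 ]
 [ 620.55262503    6.00358701]
 [ 717.5144525     5.30901333]] [669.02972249 -62.00303801]
[np.float64(178.84), np.float64(89.97), np.float64(-0.41), np.float64(-89.97)]
top [84 58 59 65 65 65 64 51  6  7  6  7  4  5  6  5  6  6  6  6  5  4  7  8]
scene [ 38   5   3   4   2   2   2   2   3   2   3   4  53  51  48  71  73  81
  93 142 157 167]
```

View pics/cmp_top.png

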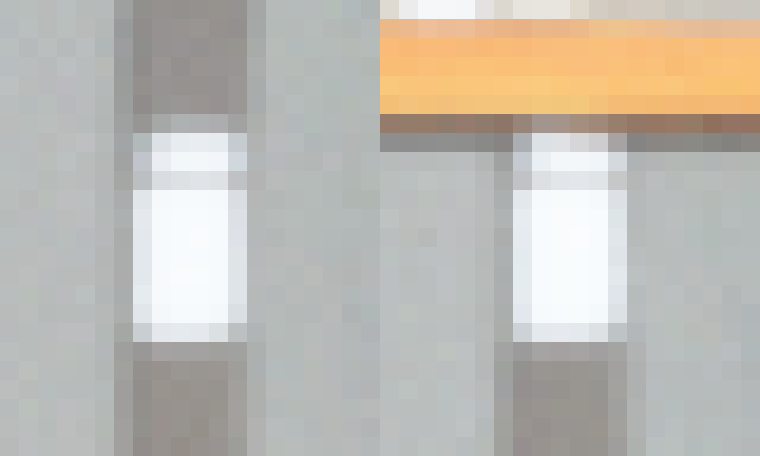

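View pics/cmp_scene.png

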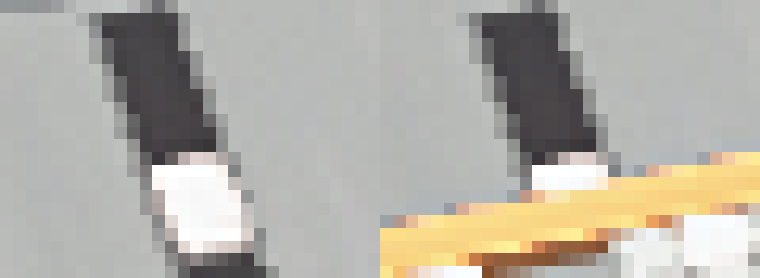

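```bash
python3 - <<'E'
from meas import *
d3=pickle.load(open("c3.pkl","rb"));d=pickle.load(open("c4.pkl","rb"))
for n,roi in(("top",(265,145,345,205)),("scene",(238,220,308,265))):
    A=d3[n]["image"];B=d[n]["image"];x0,y0,x1,y1=roi
    w=np.float32
    k=lambda i:cv2.resize(i[y0:y1,x0:x1],None,fx=5,fy=5,interpolation=cv2.INTER_CUBIC)
    cv2.imwrite(f"pics/c34_{n}.png",np.hstack([k(A),k(B)]))
    if n=="scene": sub=(245,238,300,262)
    else: sub=(274,150,325,170)
    g=lambda i:cv2.cvtColor(i,cv2.COLOR_BGR2GRAY)[sub[1]:sub[3],sub[0]:sub[2]].astype(w)
    print(n,cv2.phaseCorrelate(g(A),g(B)),np.abs(g(A)-g(B)).max(1).round())
E
```

```text
top ((-0.3323947631027444, 0.0880061458001169), 0.545706672138638) [  3.  95. 144. 143. 136. 128. 105. 112.  93.  93. 105. 104. 140. 141.
 150. 143. 115. 148. 145. 146.]
scene ((0.3342487463102515, -0.042857811693131964), 0.8891399333874385) [ 76.  64.  89.  89.  71.  72.  83.  70.  86.  74.  62.  49. 132. 144.
 126. 124. 129. 121. 125. 140. 120. 126. 136.  78.]
```

View pics/c34_scene.png

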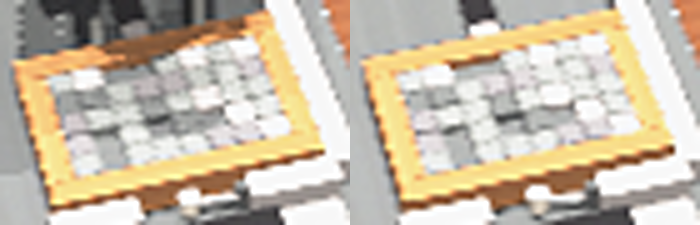

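View pics/c34_top.png

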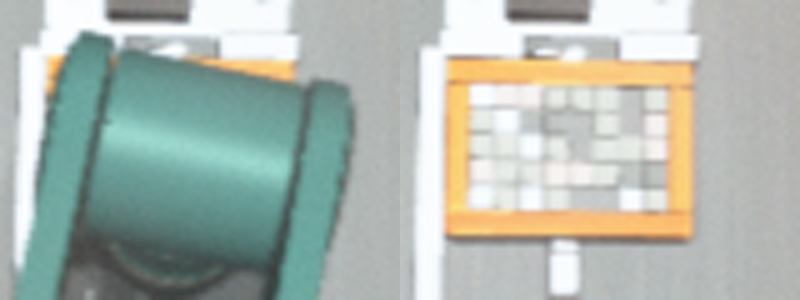

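```bash
python3 - <<'E'
from meas import *
d3=pickle.load(open("c3.pkl","rb"));d=pickle.load(open("c4.pkl","rb"))
def sat(i):return i[...,2].astype(float)-i[...,0]   # R-B : orange high
def edge(v,th=50,lo=0):
    k=[i for i in range(len(v)-1) if v[i]>th>=v[i+1]]
    if not k:return None
    i=k[-1];return round(lo+i+(v[i]-th)/(v[i]-v[i+1]),2)
print("scene lead edge rows"); 
for u in list(range(250,266,2))+list(range(292,302,2)):
    a=[edge(sat(D["scene"]["image"])[238:270,u],50,238) for D in(d3,d)];print(u,a)
print("top lead (reading upward)")
for u in(275,276,277,316,318,320,322):
    a=[]
    for D in(d3,d):
        v=sat(D["top"]["image"])[150:160,u][::-1];e=edge(v);a.append(None if e is None else round(159-e,2))
    print(u,a)
# pixel appearance, lever roller
for n,p in(("scene",(270,255,292,265)),):
    for D in(d3,d):print(D[n]["image"][p[1]:p[3],p[0]:p[2]:3,1].tolist())
# where is stop-touching expected: project
for x in(719.5,722):
    print(x,proj(d["scene"],[[x,-110,44],[x,-20,44]]),proj(d["top"],[[x,-110,44]]))
E
```

```text
scene lead edge rows
250 [np.float64(261.48), np.float64(261.47)]
252 [np.float64(261.4), np.float64(261.37)]
254 [np.float64(260.98), np.float64(260.93)]
256 [np.float64(260.46), np.float64(260.44)]
258 [np.float64(260.02), np.float64(260.02)]
260 [np.float64(259.47), np.float64(259.44)]
262 [np.float64(259.37), np.float64(259.37)]
264 [np.float64(258.98), np.float64(259.02)]
292 [np.float64(252.86), np.float64(252.7)]
294 [np.float64(252.44), np.float64(252.44)]
296 [np.float64(252.07), np.float64(252.12)]
298 [np.float64(251.44), np.float64(251.44)]
300 [np.float64(251.19), np.float64(251.18)]
top lead (reading upward)
275 [np.float64(155.6), np.float64(156.16)]
276 [np.float64(155.53), np.float64(156.13)]
277 [np.float64(155.7), np.float64(156.14)]
316 [np.float64(156.47), np.float64(156.95)]
318 [np.float64(156.48), np.float64(156.92)]
320 [np.float64(156.58), np.float64(156.92)]
322 [np.float64(156.62), np.float64(157.01)]
[[234, 253, 109, 98, 99, 94, 254, 249], [170, 102, 93, 99, 101, 166, 252, 248], [99, 91, 175, 98, 97, 140, 252, 249], [98, 141, 255, 88, 139, 101, 255, 255], [104, 200, 251, 253, 255, 194, 146, 152], [104, 111, 253, 235, 136, 78, 136, 154], [83, 136, 210, 111, 82, 95, 140, 107], [152, 166, 218, 116, 165, 133, 72, 70], [191, 178, 138, 205, 114, 68, 74, 73], [187, 175, 81, 68, 66, 73, 75, 74]]
[[247, 108, 96, 98, 99, 95, 254, 249], [102, 93, 86, 99, 98, 166, 252, 248], [95, 138, 255, 100, 97, 139, 252, 249], [100, 245, 253, 88, 183, 104, 255, 255], [102, 216, 253, 255, 255, 116, 144, 150], [105, 106, 206, 154, 176, 73, 137, 151], [139, 131, 209, 92, 62, 96, 137, 108], [183, 176, 184, 161, 194, 132, 71, 67], [188, 175, 134, 201, 112, 66, 71, 72], [186, 186, 139, 66, 67, 73, 75, 74]]
719.5 [[257.15909176 258.04375747]
 [292.26123552 250.59375562]] [[315.73247745 157.16746589]]
722 [[257.3921166  258.800138  ]
 [292.54480996 251.32760778]] [[315.74109329 156.30119918]]
```

```bash
python3 - <<'E'
from workcell import r,sensors,hand_in
s=sensors.observe();print(s["time_s"],s["wrist_force"],s["eef_pos"]);print(hand_in())
E
```

```text
34.9083 [ 0.21793885 -0.00246844  0.32203922] [ 330.57254949 -199.29356494  198.92178936]
the job is handed in; nothing more can be done
None
```

I slid the forme against the side rail and then along it to the end stop, and handed the job in at 34.9 s with the arm clear. No verdict was reported.

**Sideways push:** Two half-open fingers, about 6 mm above the bed, pushed it against the rail until the force reached about 10 N.

**Push to the stop:** I went behind it and pushed along the bed. It stalled against both blocks at about 14 N along the bed (16 N in all, well under the 40 N limit), about 1.5 mm past where I had predicted. The rise in force where the roller sits fits the lever being pressed in.

**Last checks in the images:**
- **Square:** the forme's edges lie within about 1.2° of the bed axis (the limit is 2.3°).
- **Against the rail:** the gap to the rail is about 1 to 2 mm (the limit is 4 mm). I did not nudge it again.
- **Catch:** the visible part of the ramp behind the forme looks the same as in the first picture, when it was up. This is good but indirect evidence, because I had no clear view of it pressed down to compare.
- **Lever:** when I released the forme, the lever pushed it back about 1.3 mm. That is less than the 2.5 mm the catch allows, and by my estimate the lever stays beyond 0.33 rad. I did not measure its angle directly.

**Disagreements:**
- **Fingertips:** touching the bed put them only about 2 mm ahead of the TCP at this opening, not the stated 25 mm, so I used the touched value.
- **Forme position:** the mask put the forme about 3 mm short of the expected x. That is about what the spring-back and mask error would give.

The arm never went near the stamps or the ink roller, though I did not measure their positions again at the end.

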